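# Return the finishing kit to its outline plates

### The arm

A 6-joint arm with a two-finger parallel gripper is mounted at the origin on a cart in front of the work surface, level with it; the furniture and walls round the work are solid. World frame = base frame: x ahead of the robot, y to its left, z up, the work surface at z = 0. Lengths are in m, angles in rad, forces in N, time in s.
With the tool pointing down it reaches from about 0.4 to 0.825 m from the base axis. Payload 7 kg.
Tool frame: the origin (TCP) lies between the finger pads; the fingertips stand 11 mm ahead of it and the grasp point (between the pads) lies 8 mm behind it; z points along the fingers, y is the line along which they close (so a half turn about z gives the same grasp; the last joint's range is limited). The gripper opens to 88 mm and grips with 3 to 60 N. Pads are 19 mm wide; open, the fingers measure 130 mm over their backs; the gripper's body (78 mm by 193 mm) begins 47 mm behind the grasp point.
Start: joints at [-0.9, 0.359, 0.012, 0, -1.224, -0.288], TCP at [0.252, -0.626, 0.238] pointing down, gripper open.
Joint ranges: [-3.07, 3.07], [-1.43, 2.12], [-1.02, 1.25], [-3.03, 1.67], [-3.05, -0], [-3.03, 3.03]. Speed limits (rad/s): [2.39, 2.39, 3.01, 3.14, 3.14, 3.14].

### API

Orientations are given as [roll, pitch, yaw] about the fixed x, y, z axes, in that order (R = Rz(yaw) Ry(pitch) Rx(roll)).
In Python, from rig import r gives the robot as it stands.
- The arm moves only by the shell command python3 -m creep 'ROWS' [OPENING] [FORCE]. ROWS is JSON, a list that holds one entry, the list of rows, each a list of 6 numbers: the shift along the tool's x, y, z as a fraction of full scale, then the turn, a rotation vector about the tool's x, y, z as a fraction of full scale. A call has 1 to 8 rows; each row shifts and turns the commanded pose from where the row before left it, along the tool's axes as they then stand; what a row does not reach is not made up. Full scale, the value 1, is 0.025 m for a shift and 4 degrees for a turn. A row lasts 1/10 s, in which the tool goes at most 50 mm and 8.59 degrees, less where a joint would pass 70% of its speed; a pose out of reach is approached as far as the arm can. A call with a number of a shift or a turn outside -1 to 1 is refused whole. A call with a gripper value outside its range is refused whole. OPENING is the closure in counts, from 0 (fully open) to 255 (shut), set as the call begins (- or left out, the last holds). The fingers move at their own pace and stop on an object; FORCE is the grip in N (left out, the last holds). Time passes only in rows, so rows that do not move let the fingers close. It gives the time, the measured TCP pose, the force, the opening and the grip force at its end, in the units of the state.
- r.observe(): the state, without advancing time (a new reading comes with each control period).
- r.snapshot(name): name is "side" or "top" or "wrist"; returns (picture, depth): 400x640x3 uint8, red, green, blue; 400x640 float32, m along the optical axis (not along the pixel's ray), 0 where there is no reading.
- r.get_calibration(name): a dict with "fx", "fy", "cx", "cy" (pixels), "R" (3x3) and "t" (3): a world point X has camera coordinates R X + t; the wrist camera has in their place "mount" (4x4, takes a point from camera to tool coordinates, whose origin is the TCP and whose axes are the flange's). Camera axes: x right, y down, z forward; pixel columns grow to the right and rows downward; lengths in m; the calibration is good to about 2 mm. A picture is of the moment at which its call begins: read the wrist's pose just before it. get_calibration takes no time and is no camera call.
- r.finish_job(): hands the job in; it is judged then, once.
Trained networks look in the newest picture that a camera, given by its name, has taken for a name from the list of things; names that differ only in an ending like _2 or _b are one class to them, and where a whole thing is asked for, a point or a joint stands for the part that bears it (a point fixed in the world has none). Each returns a list of dicts, best first, with "score" (0 to 1); they miss things now and then, are a little off and sometimes report something else, mostly with a low value. They report only what shows in the picture. A call takes as long as a camera call. They do not tell look-alikes from the thing itself.
- r.outline_of(thing, camera): "mask" (400x640 bool, what is visible of it) and "location" ([column, row] in pixels, amid what is visible of it).
The state is a dict: "t": time; "qpos": joint angles; "joint_vel": joint speeds; "tau": joint torques, N m; "tcp_pos": TCP position; "eef_rot": TCP orientation; "ft_force": force on the tool from outside, world axes, zero at the start; "moment": the same for the moment, N m; "gripper_width": finger opening in m; "gripper_force": force on a finger pad.
Only numpy, scipy, OpenCV 4.12 (cv2) and the standard library are available. Lean on these libraries where they do the work, as an engineer would, in place of code of your own. Each camera call takes 0.05 s, during which the arm holds its last target. There are 200 camera calls.

### The job

Put the finishing kit back in order: set each of the four things - the magenta ink bottle, the roll of black tape, the blue blade case and the yellow pliers - centred on the white plate that bears its own coloured outline. The bottle stands upright; the blade case lies along its rectangle (either way round) and the pliers lie on their silhouette with the jaws at the drawn jaws. Leave the red-capped marker that lies among them where it is.

Things in the scene. Friction and masses are not known exactly. Their poses are not given: they have to be found in the camera images.
- ink_bottle: loose round white bottle with a magenta label and a black cap, standing upright; body 44 mm in diameter, 112 mm tall with its cap, best gripped round the body at 60 to 75 mm height, where it is straight-sided and the cap stays clear of the gripper. Origin at the centre of its underside, z up along the bottle.
- black_tape: loose roll of black tape lying flat, 61 mm in diameter, 19 mm high, with a brown core (treat it as solid). Origin at the centre of its underside, z up.
- blade_case: loose slim blue case with a yellow label, lying flat: 30 mm (its x) by 85 mm (its y) by 14 mm high. Origin at the centre of its underside, z up; y along its length. Its two ends count as the same.
- yellow_pliers: loose small pliers (side cutter) with yellow handles, lying flat: 136 mm (its x) by 47 mm (its y, across both handles) by 13 mm high. x runs along the tool towards the jaws; the handles reach from x = -68 to about +27 mm, the jaws from +46 to +68 mm. Origin at the centre of its underside; grasp across both handles near the origin, where they are about 46 mm wide over all.
- pliers_jaws (a point): the middle of the jaws of the yellow pliers, 57 mm from the pliers' origin along its x, 6 mm above the underside.
- bottle_plate: fixed white plastic plate, 4 mm thick, lying on the table, with four small screws at its corners; 90 by 90 mm, bearing a magenta filled disc 48 mm in diameter at its centre: the place of the ink bottle. Origin at the centre of its underside, z up.
- tape_plate: fixed white plastic plate, 4 mm thick, lying on the table, with four small screws at its corners; 100 by 100 mm, bearing a black ring, 60 mm outer and 38 mm inner diameter, at its centre: the place of the roll of black tape. Origin at the centre of its underside, z up.
- case_plate: fixed white plastic plate, 4 mm thick, lying on the table, with four small screws at its corners; 70 mm (its x) by 120 mm (its y), bearing a blue rectangle of 30 by 85 mm, long side along y, at its centre: the place of the blade case. Origin at the centre of its underside, z up.
- pliers_plate: fixed white plastic plate, 4 mm thick, lying on the table, with four small screws at its corners; 160 mm (its x) by 76 mm (its y), bearing a yellow silhouette of the pliers, drawn jaws towards its +x: the pliers belong with their origin over this origin and their x along this x. Origin at the centre of its underside, z up.
- red_marker: loose felt marker with a white barrel and a red cap, 132 mm long, 16 mm thick, lying flat between the things and the plates: to be left alone. Its y runs along the marker; origin on the underside at mid length.
Mind the look-alikes: they are no part of the job. Several things have the shape of the yellow_pliers; the one meant has the colours described above.

How it is judged:
At the end, for the whole second after the job is handed in: Each of the four things rests, let go and at rest, upright or flat on the plate with its own outline, its origin within 12 mm of the plate's centre (seen from above); the blade case and the pliers lie within 0.22 rad of their outline, the pliers with the jaws towards the drawn jaws (horizontal distance between ink_bottle and bottle_plate below 0.012 m and z of ink_bottle in the frame of bottle_plate between 0.002 and 0.01 m and angle between each of ink_bottle, black_tape, blade_case, yellow_pliers's own z axis and vertical below 0.1 rad and linear speed of each of ink_bottle, black_tape, blade_case, yellow_pliers below 0.02 m/s and angular speed of each of ink_bottle, black_tape, blade_case, yellow_pliers below 0.2 rad/s and horizontal distance between black_tape and tape_plate below 0.012 m and z of black_tape in the frame of tape_plate between 0.002 and 0.01 m and horizontal distance between blade_case and case_plate below 0.012 m and z of blade_case in the frame of case_plate between 0.002 and 0.01 m and horizontal distance between yellow_pliers and pliers_plate below 0.012 m and z of yellow_pliers in the frame of pliers_plate between 0.002 and 0.01 m and angle between the y axis of blade_case and the y axis of case_plate, either way round below 0.22 rad and angle between the x axis of yellow_pliers and the x axis of pliers_plate, either way round below 0.22 rad and x of pliers_jaws in the frame of pliers_plate above 0.03 m); the robot touches nothing.
It fails at once if the red-capped marker was moved by more than 20 mm (distance of red_marker from where it was at the start of the episode above 0.02 m).
It also fails if it takes over 115 s, if anything falls off the work surface, if the arm or the gripper's body presses on something with over 40 N, if the wrist force passes 120 N, or if a joint passes its speed limit or range.

## Working session

There is one attempt and no reset: what is moved stays moved. The work goes in short steps, Python scripts to look and compute and a shell command to move; the robot and the scene stay as the last step left them, time stands still between calls to the robot, and variables do not carry over. Pictures are saved under pics/ and viewed, at most 14 in all, crops included, and the job is handed in when it is done.

```bash
ls; mkdir -p pics
cat > h.py <<'E'
import numpy as np, cv2
from rig import r
def snap(cam,name=None):
    s=r.observe(); p,d=r.snapshot(cam)
    if name: cv2.imwrite(f'pics/{name}.png',p[:,:,::-1])
    return s,p,d
def pose(cam,s):
    c=r.get_calibration(cam)
    if cam=='wrist':
        from scipy.spatial.transform import Rotation as Ro
        T=np.eye(4);T[:3,:3]=Ro.from_euler('xyz',s['eef_rot']).as_matrix();T[:3,3]=s['tcp_pos']
        M=T@np.array(c['mount']);return c,M[:3,:3],M[:3,3]
    R=np.array(c['R']);return c,R.T,-R.T@np.array(c['t'])
def world(cam,s,uv,z=None,d=None):
    """pixels Nx2 -> world, on plane z or by depth"""
    c,R,o=pose(cam,s);uv=np.atleast_2d(uv).astype(float)
    ray=np.c_[(uv[:,0]-c['cx'])/c['fx'],(uv[:,1]-c['cy'])/c['fy'],np.ones(len(uv))]@R.T
    k=(z-o[2])/ray[:,2] if d is None else d
    return o+ray*np.asarray(k)[:,None]
E
python3 - <<'E'
from h import *
s,p,d=snap('top','top0');print(s)
print(pose('top',s)[1:])
for n in ['ink_bottle','black_tape','blade_case','yellow_pliers','bottle_plate','tape_plate','case_plate','pliers_plate','red_marker']:
    for q in r.outline_of(n,'top'):
        m=q['mask'];v,u=np.nonzero(m);dd=d[v,u];ok=dd>0
        P=world('top',s,np.c_[u,v][ok],d=dd[ok])
        rc=cv2.minAreaRect((P[:,:2]*1000).astype(np.float32))
        print(n,round(q['score'],2),np.round(q['location']),'z',np.round(np.percentile(P[:,2],[5,50,95]),3),'rect',np.round(rc[0]),np.round(rc[1]),round(rc[2]))
snap('side','side0')
E
```

```text
pics
{'t': 0.0, 'qpos': array([-8.99928451e-01,  3.59375719e-01,  1.10694592e-02, -3.78625921e-04,
       -1.22410395e+00, -2.88118303e-01]), 'joint_vel': array([ 0.00061236,  0.00040636, -0.00036453,  0.00037106,  0.00063488,
       -0.00260345]), 'tau': array([-4.03969289e-04, -5.82724893e+01,  2.93044960e+01,  6.99740231e+00,
        6.80366720e-03, -1.69117775e-04]), 'tcp_pos': array([ 0.25191348, -0.62571973,  0.23662938]), 'eef_rot': array([ 3.13994414e+00, -1.17369084e-04, -2.75897193e+00]), 'ft_force': array([ 0.4111907 , -0.46277725, -0.1357621 ]), 'moment': array([ 0.03629584, -0.01198841,  0.0375028 ]), 'gripper_force': 0.0, 'gripper_width': 0.08817561770204708}
(array([[-0.02039741, -0.99497504,  0.09802358],
       [-0.99973944,  0.02130288,  0.00819952],
       [-0.0102465 , -0.09783079, -0.99515031]]), array([0.43699511, 0.01481658, 1.13198764]))
ink_bottle 0.81 [419. 256.] z [0.014 0.083 0.113] rect [ 381. -256.] [43. 42.] 49
black_tape 0.8 [243. 251.] z [0.006 0.018 0.021] rect [392. 268.] [58. 54.] 88
blade_case 0.79 [304. 242.] z [-0.001  0.013  0.017] rect [440.  86.] [88. 36.] 73
yellow_pliers 0.62 [359. 242.] z [0.001 0.011 0.016] rect [436. -89.] [126.  43.] 89
yellow_pliers 0.48 [210. 261.] z [-0.001  0.007  0.011] rect [378. 383.] [78. 30.] 46
bottle_plate 0.59 [258. 183.] z [0.001 0.004 0.008] rect [625. 223.] [91. 90.] 19
tape_plate 0.63 [312. 168.] z [0.001 0.004 0.008] rect [659.  55.] [101. 101.] 67
case_plate 0.86 [384. 169.] z [0.001 0.004 0.008] rect [ 647. -160.] [ 71. 120.] 4
case_plate 0.3 [313. 169.] z [0.001 0.004 0.008] rect [660.  54.] [97. 98.] 68
pliers_plate 0.96 [440. 194.] z [0.001 0.004 0.008] rect [ 575. -337.] [161.  73.] 89
```

```bash
python3 -c "
import cv2
i=cv2.imread('pics/top0.png')[110:330,160:500]
cv2.imwrite('pics/top0c.png',cv2.resize(i,None,fx=2.35,fy=2.35,interpolation=2))"
```

```text
(no output)
```

View pics/top0c.png

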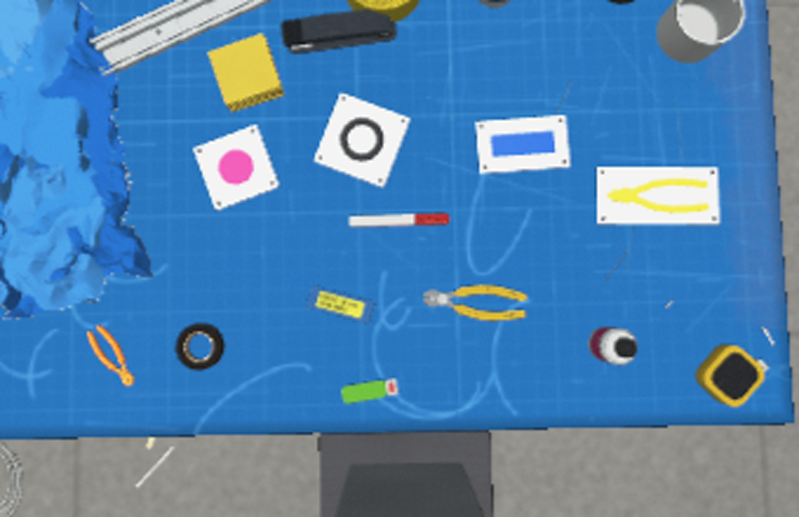

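View pics/side0.png

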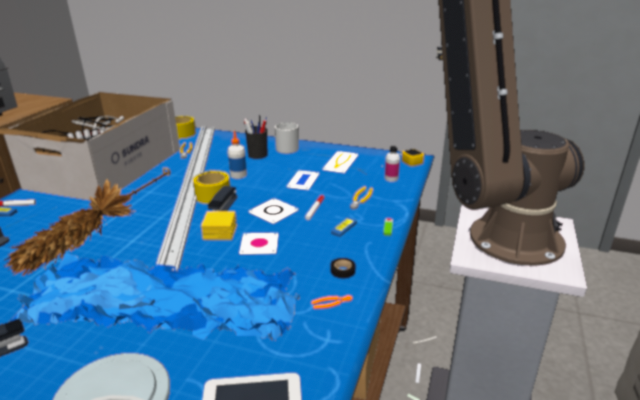

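The top view shows the bottle at about pixel (420,256) and the yellow pliers at (359,242), with their jaws pointing left, the same way as the drawn jaws. The orange pliers at (206,262) are the look-alike. The marker is at (330,203). A yellow block at (264,140) and a black pouch at (304,123) lie beyond the plates. I'll turn to yaw -90° first.

```bash
python3 -m creep '[[[0,0,0,0,0,-1],[0,0,0,0,0,-1],[0,0,0,0,0,-1],[0,0,0,0,0,-1],[0,0,0,0,0,-1],[0,0,0,0,0,-1],[0,0,0,0,0,-1],[0,0,0,0,0,-1]]]' 0 && python3 -m creep '[[[0,0,0,0,0,-1],[0,0,0,0,0,-1],[0,0,0,0,0,-1],[0,0,0,0,0,-1],[0,0,0,0,0,-1],[0,0,0,0,0,-1],[0,0,0,0,0,-1],[0,0,0,0,0,-1]]]' && python3 -m creep '[[[0,0,0,0,0,-1],[-1,-0.4,0,0,0,0],[-1,-0.4,0,0,0,0],[-1,-0.4,0,0,0,0],[-1,-0.4,0,0,0,0],[-1,-0.4,0,0,0,0],[-1,-0.4,0,0,0,0],[-1,-0.4,0,0,0,0]]]'
python3 - <<'E'
from h import *
print(np.round(r.get_calibration('wrist')['mount'],3))
s,p,d=snap('top')
v,u=np.nonzero(d>0);P=world('top',s,np.c_[u,v],d=d[v,u])
# plate refinement: white top & outline; clutter heights map
for n,(x0,x1,y0,y1) in {'block':(.69,.8,.15,.32),'pouch':(.72,.82,-.02,.18),'lighter':(.3,.37,-.0,.1),'spike':(.3,.45,-.45,-.33),'crumple':(.4,.7,.3,.42),'marker':(.52,.58,-.1,.1)}.items():
    m=(P[:,0]>x0)&(P[:,0]<x1)&(P[:,1]>y0)&(P[:,1]<y1)
    Q=P[m];h=Q[Q[:,2]>.01];print(n,np.round(np.percentile(Q[:,2],[50,99]),3),np.round(h.min(0),3),np.round(h.max(0),3)) if len(h) else print(n,'flat')
E
```

```text
t: 1.35
tcp_pos: [0.2521, -0.6261, 0.2376]
eef_rot: [-3.142, 0.0, -2.197]
ft_force: [0.1, -0.4, 0.3]
gripper_width: 0.0879
gripper_force: 0.0
t: 2.15
tcp_pos: [0.2521, -0.6261, 0.2376]
eef_rot: [-3.142, -0.0, -1.639]
ft_force: [0.0, 0.2, -1.0]
gripper_width: 0.0877
gripper_force: 0.0
t: 2.95
tcp_pos: [0.3226, -0.4502, 0.2378]
eef_rot: [-3.141, -0.0, -1.572]
ft_force: [0.6, -0.4, -0.7]
gripper_width: 0.0874
gripper_force: 0.0
[[-0.    -0.953 -0.302  0.082]
 [ 1.    -0.    -0.001  0.   ]
 [ 0.001 -0.302  0.953 -0.147]
 [ 0.     0.     0.     1.   ]]
block [0.002 0.048] [0.701 0.151 0.01 ] [0.8   0.319 0.051]
pouch [0.001 0.055] [0.72  0.008 0.01 ] [0.82  0.179 0.06 ]
lighter [0.    0.016] [0.313 0.016 0.01 ] [0.342 0.086 0.018]
spike [0.63  0.656] [ 0.3   -0.448  0.01 ] [ 0.449 -0.33   0.658]
crumple [0.002 0.037] [0.404 0.331 0.01 ] [0.699 0.42  0.046]
marker [0.    0.017] [ 0.542 -0.057  0.01 ] [0.556 0.07  0.019]
```

```bash
python3 -m creep '[[[-1,-0.38,0,0,0,0],[-1,-0.38,0,0,0,0],[-1,-0.38,0,0,0,0],[-1,-0.38,0,0,0,0],[-1,-0.38,0,0,0,0],[-1,-0.4,0,0,0,0],[0,0,0,0,0,0]]]'
cat >> h.py <<'E'
def find(n,cam,s,d,zlo=None,zhi=None):
    for q in r.outline_of(n,cam):
        v,u=np.nonzero(q['mask']);dd=d[v,u];ok=dd>0
        P=world(cam,s,np.c_[u,v][ok],d=dd[ok])
        if zlo is not None: P=P[(P[:,2]>zlo)&(P[:,2]<zhi)]
        if len(P)<20: continue
        rc=cv2.minAreaRect((P[:,:2]*1000).astype(np.float32));b=cv2.boxPoints(rc)
        e=max(b[1]-b[0],b[2]-b[1],key=np.linalg.norm)
        print(n,round(q['score'],2),np.round(q['location']),'z',np.round(np.percentile(P[:,2],[5,50,95]),3),'c',np.round(rc[0],1),'size',np.round(rc[1]),'long axis deg',round(np.degrees(np.arctan2(e[1],e[0]))%180,1))
E
python3 - <<'E'
from h import *
s,p,d=snap('wrist','w1');print(s['tcp_pos'])
find('ink_bottle','wrist',s,d); find('ink_bottle','wrist',s,d,.107,.12); find('ink_bottle','wrist',s,d,.03,.085)
E
```

```text
t: 3.7
tcp_pos: [0.3808, -0.2994, 0.238]
eef_rot: [-3.14, 0.0, -1.57]
ft_force: [0.8, -0.4, 1.1]
gripper_width: 0.0874
gripper_force: 0.0
[ 0.38080831 -0.29939834  0.23803065]
ink_bottle 0.64 [326. 217.] z [0.018 0.084 0.112] c [ 379.  -262.3] size [42. 35.] long axis deg 3.4
ink_bottle 0.64 [326. 217.] z [0.108 0.111 0.113] c [ 379.3 -258.5] size [24. 22.] long axis deg 8.7
ink_bottle 0.64 [326. 217.] z [0.036 0.076 0.085] c [ 379.  -262.3] size [42. 35.] long axis deg 3.4
```

View pics/w1.png

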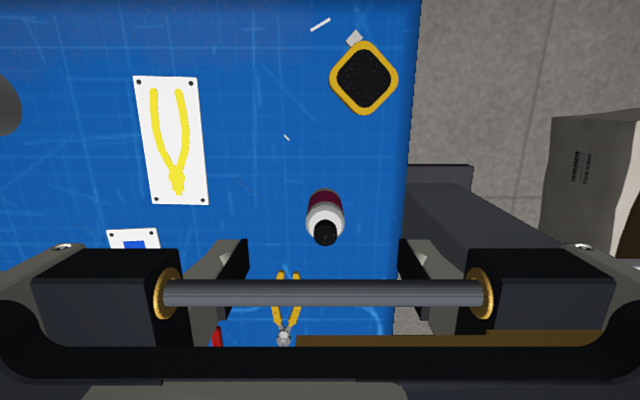

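Bottle found at (0.379, -0.258), with the cap at 112 mm, which fits the given height. Descending round the body and gripping.

```bash
python3 -m creep '[[[-0.83,0.04,0,0,0,0],[-0.83,0.04,0,0,0,0],[0,0,1,0,0,0],[0,0,1,0,0,0],[0,0,1,0,0,0],[0,0,1,0,0,0],[0,0,1,0,0,0],[0,0,1,0,0,0]]]' && python3 -m creep '[[[0,0,0.5,0,0,0],[0,0,0.46,0,0,0],[0,0,0,0,0,0]]]' && python3 -m creep '[[[0,0,0,0,0,0],[0,0,0,0,0,0],[0,0,0,0,0,0],[0,0,0,0,0,0],[0,0,0,0,0,0],[0,0,0,0,0,0],[0,0,0,0,0,0],[0,0,0,0,0,0]]]' 255 25
```

```text
t: 4.7
tcp_pos: [0.3778, -0.2606, 0.0866]
eef_rot: [-3.141, -0.0, -1.573]
ft_force: [-0.2, -0.2, -0.1]
gripper_width: 0.0878
gripper_force: 0.0
t: 5.0
tcp_pos: [0.3767, -0.2603, 0.0621]
eef_rot: [3.138, 0.001, -1.573]
ft_force: [-0.5, 0.2, -0.2]
gripper_width: 0.0878
gripper_force: 0.0
t: 5.8
tcp_pos: [0.3782, -0.2598, 0.0637]
eef_rot: [-3.141, -0.0, -1.572]
ft_force: [0.6, 0.1, 2.9]
gripper_width: 0.0437
gripper_force: 25.0
```

```bash
python3 -m creep '[[[0,0,-1,0,0,0],[0,0,-1,0,0,0],[0,0,-1,0,0,0],[-0.5,-0.25,-1,0,0,0],[-1,-0.5,0,0,0,0],[-1,-0.5,0,0,0,0],[-1,-0.5,0,0,0,0],[-1,-0.5,0,0,0,0]]]' && python3 -m creep '[[[-1,-0.5,0,0,0,0],[-1,-0.5,0,0,0,0],[-1,-0.5,0,0,0,0],[-1,-0.5,0,0,0,0],[-1,-0.5,0,0,0,0],[-1,-0.5,0,0,0,0],[0,0,0,0,0,0]]]'
cat > plates.py <<'E'
from h import *
def plates(s,p,d,cam='top'):
    hsv=cv2.cvtColor(p,cv2.COLOR_RGB2HSV);R={}
    for n in ['bottle_plate','tape_plate','case_plate','pliers_plate']:
        q=r.outline_of(n,cam)
        if not q: continue
        m=q[0]['mask'].astype(np.uint8)
        cs,_=cv2.findContours(m,cv2.RETR_EXTERNAL,cv2.CHAIN_APPROX_NONE)
        c=max(cs,key=cv2.contourArea)
        f=cv2.drawContours(np.zeros_like(m),[c],-1,1,-1)
        v,u=np.nonzero(f);P=world(cam,s,np.c_[u,v],z=.004)[:,:2]*1000
        rc=cv2.minAreaRect(P.astype(np.float32));b=cv2.boxPoints(rc);e=max(b[1]-b[0],b[2]-b[1],key=np.linalg.norm)
        f=cv2.erode(f,np.ones((5,5)));ins=f>0
        mk=ins&((hsv[...,1]>90) if n!='tape_plate' else (p.max(2)<140))
        v,u=np.nonzero(mk);C=world(cam,s,np.c_[u,v],z=.004)[:,:2]*1000
        print(n,round(q[0]['score'],2),'mean',P.mean(0).round(1),'rect',np.round(rc[0],1),np.round(rc[1]),'axis',round(np.degrees(np.arctan2(e[1],e[0]))%180,1),'mark',C.mean(0).round(1),len(C))
E
python3 - <<'E'
from plates import *
s,p,d=snap('top');plates(s,p,d)
E
```

```text
t: 6.6
tcp_pos: [0.4343, -0.1463, 0.1634]
eef_rot: [3.141, 0.0, -1.572]
ft_force: [0.0, -0.8, -1.1]
gripper_width: 0.0438
gripper_force: 25.0
t: 7.3
tcp_pos: [0.5109, 0.0049, 0.1632]
eef_rot: [-3.142, 0.0, -1.57]
ft_force: [-1.1, -0.6, -2.5]
gripper_width: 0.0436
gripper_force: 25.0
bottle_plate 0.72 mean [627.4 223.4] rect [627.6 223.2] [84. 86.] axis 110.3 mark [625.1 222.9] 163
tape_plate 0.92 mean [679.2  75. ] rect [681.3  80.9] [ 58. 117.] axis 128.8 mark [676.7  70.1] 17
case_plate 0.93 mean [ 647.7 -159.9] rect [ 647.6 -158.6] [ 70. 122.] axis 93.0 mark [ 647.8 -161.1] 236
```

```bash
python3 -m creep '[[[-1,-0.55,0,0,0,0],[-1,-0.55,0,0,0,0],[-1,-0.55,0,0,0,0],[-1,-0.55,0,0,0,0],[-1,-0.55,0,0,0,0],[-1,-0.55,0,0,0,0],[-1,-0.55,0,0,0,0],[-1,-0.55,0,0,0,0]]]' && python3 -m creep '[[[-0.64,-0.16,0,0,0,0],[0,0,0,0,0,0],[0,0,0,0,0,0]]]'
python3 - <<'E'
from h import *
s,p,d=snap('wrist','w2');print(s['tcp_pos'])
c,R,o=pose('wrist',s)
v,u=np.nonzero(d>0);P=world('wrist',s,np.c_[u,v],d=d[v,u])
L=P-s['tcp_pos']
m=(abs(L[:,0])<.03)&(abs(L[:,1])<.04)&(L[:,2]>-.02)&(L[:,2]<.06)
for lo in np.arange(-.02,.06,.01):
    q=L[m&(L[:,2]>lo)&(L[:,2]<lo+.01)]
    if len(q)>5: print(round(lo,2),len(q),q.min(0).round(4),q.max(0).round(4))
find('ink_bottle','wrist',s,d)
E
```

```text
t: 8.35
tcp_pos: [0.6202, 0.2025, 0.1635]
eef_rot: [3.141, -0.0, -1.573]
ft_force: [-0.3, -0.7, -1.4]
gripper_width: 0.0438
gripper_force: 25.0
t: 8.65
tcp_pos: [0.6232, 0.2178, 0.1632]
eef_rot: [3.141, -0.0, -1.572]
ft_force: [0.0, 0.6, -1.5]
gripper_width: 0.0438
gripper_force: 25.0
[0.6232444  0.21777623 0.16318757]
-0.02 403 [-0.0251 -0.0206 -0.02  ] [ 0.0252 -0.0015 -0.01  ]
-0.01 756 [-0.03   -0.0205 -0.01  ] [ 0.03   -0.0013 -0.    ]
0.0 995 [-0.0299 -0.0205  0.    ] [ 0.03   -0.0007  0.01  ]
0.01 1961 [-0.0299 -0.0204  0.01  ] [0.03  0.003 0.02 ]
0.02 1796 [-0.0299 -0.0166  0.02  ] [0.0299 0.0102 0.03  ]
0.03 602 [-0.03   -0.0116  0.03  ] [0.03  0.012 0.04 ]
0.04 1893 [-0.0259 -0.0083  0.04  ] [0.026  0.0116 0.05  ]
0.05 517 [-0.0296 -0.0385  0.05  ] [0.0299 0.0037 0.06  ]
ink_bottle 0.73 [322. 254.] z [0.117 0.18  0.211] c [620.8 283.4] size [ 78. 195.] long axis deg 90.9
```

View pics/w2.png

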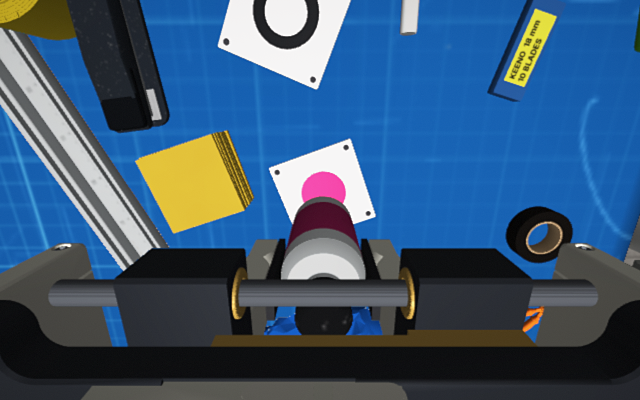

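The bottle sits centred in the grip, with the magenta disc straight below. Lowering and releasing.

```bash
python3 -m creep '[[[-0.15,-0.08,0.8,0,0,0],[0,0,1,0,0,0],[0,0,1,0,0,0],[0,0,0.6,0,0,0],[0,0,0.2,0,0,0],[0,0,0.2,0,0,0],[0,0,0,0,0,0]]]'
```

```text
t: 9.45
tcp_pos: [0.6261, 0.2222, 0.0689]
eef_rot: [-3.141, 0.0, -1.572]
ft_force: [0.4, 0.8, -1.8]
gripper_width: 0.0435
gripper_force: 25.0
```

```bash
python3 -m creep '[[[0,0,0.03,0,0,0],[0,0,0,0,0,0],[0,0,0,0,0,0],[0,0,0,0,0,0],[0,0,0,0,0,0]]]' 0 && python3 -m creep '[[[0,0,-1,0,0,0],[0,0,-1,0,0,0],[0,0,-1,0,0,0],[0,0,-1,0,0,0],[0,1,-1,0,0,0],[0,1,-1,0,0,0],[0,1,0,0,0,0],[0,1,0,0,0,0]]]' && python3 -m creep '[[[0,1,0,0,0,0],[0,1,0,0,0,0],[0,1,0,0,0,0],[0,1,0,0,0,0],[0,1,0,0,0,0],[0,0,0,0,0,0]]]'
python3 - <<'E'
from plates import *
s,p,d=snap('wrist');print(s['tcp_pos'])
find('black_tape','wrist',s,d);find('black_tape','wrist',s,d,.016,.025)
s,p,d=snap('top');plates(s,p,d)
find('black_tape','top',s,d,.016,.025);find('ink_bottle','top',s,d);find('ink_bottle','top',s,d,.11,.12)
E
```

```text
t: 9.95
tcp_pos: [0.626, 0.2223, 0.0681]
eef_rot: [-3.141, 0.0, -1.572]
ft_force: [-0.2, 0.8, -0.6]
gripper_width: 0.0779
gripper_force: 0.0
t: 10.75
tcp_pos: [0.5252, 0.2225, 0.2189]
eef_rot: [-3.14, 0.001, -1.572]
ft_force: [0.1, -0.6, -0.7]
gripper_width: 0.0874
gripper_force: 0.0
t: 11.35
tcp_pos: [0.3987, 0.222, 0.2183]
eef_rot: [-3.141, 0.001, -1.571]
ft_force: [0.3, 0.6, 0.3]
gripper_width: 0.0875
gripper_force: 0.0
[0.39871627 0.22199784 0.21831646]
black_tape 0.85 [330. 224.] z [0.004 0.018 0.019] c [386.6 269.5] size [59. 60.] long axis deg 113.8
black_tape 0.49 [85. 35.] z [0.002 0.004 0.005] c [657.5  58.5] size [ 94. 102.] long axis deg 158.5
black_tape 0.85 [330. 224.] z [0.017 0.018 0.019] c [386.7 269.5] size [59. 60.] long axis deg 113.8
bottle_plate 0.65 mean [618.4 218.4] rect [624.4 223.9] [89. 90.] axis 110.9 mark [nan nan] 0
tape_plate 0.85 mean [657.3  54.4] rect [657.8  54.2] [100. 101.] axis 157.6 mark [658.7  53.9] 128
case_plate 0.81 mean [ 647.7 -159.4] rect [ 647.7 -159.6] [ 70. 120.] axis 92.9 mark [ 647.8 -161.1] 236
pliers_plate 0.64 mean [ 575.1 -336.9] rect [ 574.9 -336.8] [ 71. 155.] axis 90.5 mark [ 575.  -337.6] 229
ink_bottle 0.75 [257. 182.] z [0.006 0.085 0.117] c [635.6 224.8] size [47. 58.] long axis deg 173.0
ink_bottle 0.75 [257. 182.] z [0.112 0.115 0.119] c [627.5 223.6] size [20. 20.] long axis deg 89.4plates.py:16: RuntimeWarning: Mean of empty slice.
  print(n,round(q[0]['score'],2),'mean',P.mean(0).round(1),'rect',np.round(rc[0],1),np.round(rc[1]),'axis',round(np.degrees(np.arctan2(e[1],e[0]))%180,1),'mark',C.mean(0).round(1),len(C))
  ret = um.true_divide(
```

The bottle stands within about 3 mm of its plate centre. Next, the tape at (0.387, 0.2695).

```bash
python3 -m creep '[[[-0.95,0.24,0,0,0,0],[-0.95,0.23,0,0,0,0],[0,0,1,0,0,0],[0,0,1,0,0,0],[0,0,1,0,0,0],[0,0,1,0,0,0],[0,0,1,0,0,0],[0,0,1,0,0,0]]]' && python3 -m creep '[[[0,0,1,0,0,0],[0,0,0.7,0,0,0],[0,0,0.4,0,0,0],[0,0,0,0,0,0],[0,0,0,0,0,0]]]'
```

```text
t: 12.7
tcp_pos: [0.3893, 0.27, 0.0669]
eef_rot: [-3.141, 0.0, -1.572]
ft_force: [-0.4, 0.1, -0.1]
gripper_width: 0.0877
gripper_force: 0.0
t: 13.2
tcp_pos: [0.3894, 0.2702, 0.0157]
eef_rot: [-3.141, 0.0, -1.572]
ft_force: [-0.0, 0.7, -0.1]
gripper_width: 0.0877
gripper_force: 0.0
```

```bash
python3 -m creep '[[[0,0,0,0,0,0],[0,0,0,0,0,0],[0,0,0,0,0,0],[0,0,0,0,0,0],[0,0,0,0,0,0],[0,0,0,0,0,0]]]' 255 20
```

```text
t: 13.8
tcp_pos: [0.3892, 0.2701, 0.0156]
eef_rot: [-3.141, 0.0, -1.572]
ft_force: [-1.7, -0.1, 5.5]
gripper_width: 0.0594
gripper_force: 20.0
```

```bash
python3 -m creep '[[[0,0,-1,0,0,0],[0,0,-1,0,0,0],[0,0,-1,0,0,0],[0,0,-1,0,0,0],[0.78,-0.98,-1,0,0,0],[0.78,-0.98,0,0,0,0],[0.78,-0.98,0,0,0,0],[0.78,-0.98,0,0,0,0]]]' && python3 -m creep '[[[0.78,-0.98,0,0,0,0],[0.78,-0.98,0,0,0,0],[0.78,-0.98,0,0,0,0],[0.78,-0.98,0,0,0,0],[0.78,-0.98,0,0,0,0],[0.78,-0.98,0,0,0,0],[0.82,-0.97,0,0,0,0],[0,0,0,0,0,0]]]' && python3 -m creep '[[[0,0,0,0,0,0],[0,0,0,0,0,0]]]'
python3 - <<'E'
from h import *
s,p,d=snap('wrist','w3');print(s['tcp_pos'],s['gripper_width'])
find('black_tape','wrist',s,d,s['tcp_pos'][2]-.02,s['tcp_pos'][2]+.01)
find('tape_plate','wrist',s,d)
E
```

```text
t: 14.6
tcp_pos: [0.4878, 0.1911, 0.1405]
eef_rot: [-3.141, 0.001, -1.572]
ft_force: [0.2, 1.4, -0.5]
gripper_width: 0.0593
gripper_force: 20.0
t: 15.4
tcp_pos: [0.6601, 0.0517, 0.1391]
eef_rot: [3.141, -0.001, -1.575]
ft_force: [-0.6, -0.1, -0.9]
gripper_width: 0.0596
gripper_force: 20.0
t: 15.6
tcp_pos: [0.6575, 0.0543, 0.1399]
eef_rot: [3.141, -0.0, -1.572]
ft_force: [0.2, 0.5, -1.0]
gripper_width: 0.0595
gripper_force: 20.0
[0.65747095 0.05433769 0.13989822] 0.059540249266222846
black_tape 0.82 [318. 237.] z [0.127 0.142 0.143] c [658.2  50.6] size [57. 54.] long axis deg 36.7
tape_plate 0.74 [324. 178.] z [0.003 0.004 0.005] c [656.4  55.4] size [103. 102.] long axis deg 67.2
tape_plate 0.38 [352. 322.] z [0.003 0.004 0.005] c [627.5 205.2] size [ 39. 103.] long axis deg 179.8
```

View pics/w3.png

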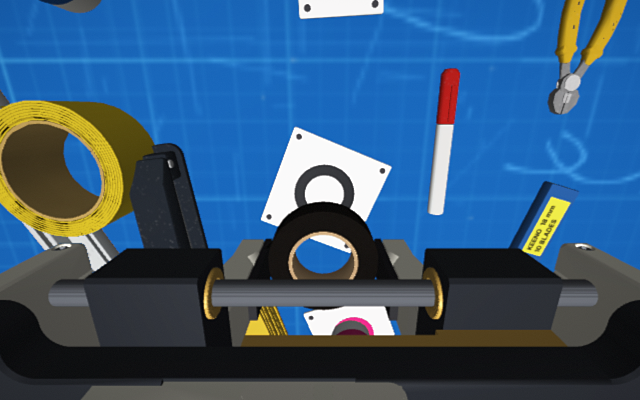

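```bash
python3 - <<'E'
from h import *
s,p,d=snap('wrist')
v,u=np.nonzero(d>0);P=world('wrist',s,np.c_[u,v],d=d[v,u])
m=(P[:,0]>.68)&(P[:,2]>.012)&(P[:,2]<.075)&(P[:,1]<.16)
for a,b in [(-.02,.0),(0,.03),(.03,.08),(.08,.11),(.11,.16)]:
    q=P[m&(P[:,1]>a)&(P[:,1]<b)];print(a,b,len(q),q.min(0).round(3) if len(q) else '',q[:,2].max().round(3) if len(q) else '')
E
python3 -m creep '[[[0,0,1,0,0,0],[0,0,1,0,0,0],[0,0,1,0,0,0],[0,0,1,0,0,0],[0,0,0,0,0,0]]]'
```

```text
-0.02 0.0 3275 [ 0.819 -0.02   0.012] 0.06
0 0.03 4724 [0.79  0.    0.012] 0.06
0.03 0.08 8255 [0.783 0.03  0.012] 0.06
0.08 0.11 1065 [0.782 0.08  0.012] 0.054
0.11 0.16 114 [0.875 0.11  0.012] 0.015
t: 16.3
tcp_pos: [0.6555, 0.0539, 0.037]
eef_rot: [3.136, -0.001, -1.572]
ft_force: [-1.4, 0.3, -0.8]
gripper_width: 0.0592
gripper_force: 20.0
```

Plenty of clearance. Lower to about z=0.020, release and rise.

```bash
python3 -m creep '[[[0,0,0.5,0,0,0],[0,0,0.3,0,0,0],[0,0,0,0,0,0],[0,0,0,0,0,0]]]' && python3 -m creep '[[[0,0,0,0,0,0],[0,0,0,0,0,0],[0,0,0,0,0,0],[0,0,0,0,0,0],[0,0,0,0,0,0],[0,0,0,0,0,0]]]' 0 && python3 -m creep '[[[0,0,-1,0,0,0],[0,0,-1,0,0,0],[0,0,-1,0,0,0],[0,0,-1,0,0,0],[0,0,-1,0,0,0],[0,0,-1,0,0,0],[0,0,-1,0,0,0],[0,1,-1,0,0,0]]]' && python3 -m creep '[[[0,1,0,0,0,0],[0,1,0,0,0,0],[0,1,0,0,0,0],[0,1,0,0,0,0],[0,1,0,0,0,0],[0,1,0,0,0,0],[0,1,0,0,0,0],[0,0,0,0,0,0]]]'
python3 - <<'E'
from h import *
s,p,d=snap('wrist','w4');print(s['tcp_pos'])
find('blade_case','wrist',s,d,.009,.02)
find('blade_case','wrist',s,d)
s,p,d=snap('top');find('black_tape','top',s,d,.015,.03);find('blade_case','top',s,d,.009,.02)
E
```

```text
t: 16.7
tcp_pos: [0.6584, 0.0542, 0.0209]
eef_rot: [-3.141, 0.0, -1.572]
ft_force: [0.0, 0.5, -0.1]
gripper_width: 0.059
gripper_force: 20.0
t: 17.3
tcp_pos: [0.6581, 0.0541, 0.0203]
eef_rot: [3.142, -0.0, -1.572]
ft_force: [-0.1, 0.2, 0.5]
gripper_width: 0.0875
gripper_force: 0.0
t: 18.1
tcp_pos: [0.6344, 0.0542, 0.2206]
eef_rot: [-3.142, -0.001, -1.572]
ft_force: [-0.3, -0.1, -0.5]
gripper_width: 0.0874
gripper_force: 0.0
t: 18.9
tcp_pos: [0.4557, 0.054, 0.2207]
eef_rot: [-3.141, 0.001, -1.572]
ft_force: [0.5, 0.6, 0.3]
gripper_width: 0.0876
gripper_force: 0.0
[0.45569714 0.05398551 0.22072536]
blade_case 0.97 [339. 198.] z [0.011 0.013 0.014] c [437.8  85.9] size [85. 29.] long axis deg 73.9
blade_case 0.97 [339. 198.] z [0.011 0.013 0.014] c [437.8  85.9] size [85. 29.] long axis deg 73.9
blade_case 0.49 [164. 172.] z [0.002 0.004 0.005] c [658.6  55.5] size [104. 104.] long axis deg 157.7
black_tape 0.63 [312. 171.] z [0.018 0.022 0.025] c [659.9  53.4] size [53. 59.] long axis deg 179.1
```

View pics/w4.png

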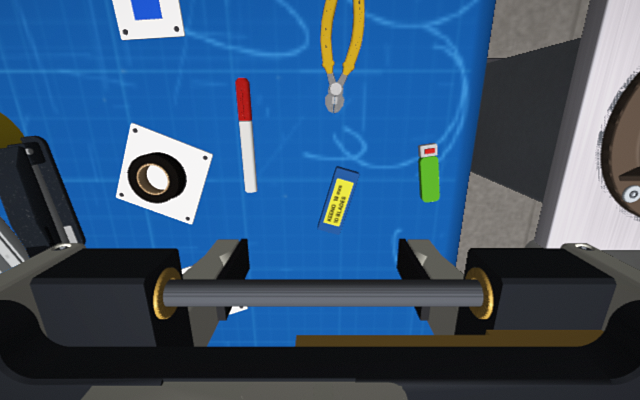

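The tape now lies on its ring, about (155,178) in the wrist view, and the case is at (339,198) with its axis at 74°. Gripping the case after a 16° turn.

```bash
python3 -m creep '[[[-0.64,0.36,0,0,0,0],[-0.64,0.36,0,0,0,0],[0,0,1,0,0,1],[0,0,1,0,0,1],[0,0,1,0,0,1],[0,0,1,0,0,1],[0,0,1,0,0,0],[0,0,1,0,0,0]]]' && python3 -m creep '[[[0,0,1,0,0,0],[0,0,0.7,0,0,0],[0,0,0.55,0,0,0],[0,0,0,0,0,0],[0,0,0,0,0,0]]]' && python3 -m creep '[[[0,0,0,0,0,0],[0,0,0,0,0,0],[0,0,0,0,0,0],[0,0,0,0,0,0],[0,0,0,0,0,0],[0,0,0,0,0,0],[0,0,0,0,0,0],[0,0,0,0,0,0]]]' 255 20
```

```text
t: 20.0
tcp_pos: [0.4407, 0.0864, 0.0691]
eef_rot: [3.142, -0.0, -1.852]
ft_force: [0.0, 0.1, 0.2]
gripper_width: 0.0876
gripper_force: 0.0
t: 20.5
tcp_pos: [0.4404, 0.0863, 0.0134]
eef_rot: [3.141, -0.001, -1.851]
ft_force: [-0.1, -1.0, 0.3]
gripper_width: 0.0879
gripper_force: 0.0
t: 21.3
tcp_pos: [0.4401, 0.0864, 0.0141]
eef_rot: [3.142, -0.0, -1.851]
ft_force: [-0.3, 0.1, 0.1]
gripper_width: 0.0298
gripper_force: 20.0
```

```bash
python3 -m creep '[[[0,0,-1,0,0,0],[0,0,-1,0,0,-0.9],[0,0,-1,0,0,-1],[0,0,-1,0,0,-1],[0,0,-1,0,0,-1],[0,0,0,0,0,-1],[0.94,-0.7,0,0,0,0],[0.94,-0.7,0,0,0,0]]]' && python3 -m creep '[[[0.94,-0.7,0,0,0,0],[0.94,-0.7,0,0,0,0],[0.94,-0.7,0,0,0,0],[0.94,-0.7,0,0,0,0],[0.94,-0.7,0,0,0,0],[0.94,-0.7,0,0,0,0],[0.94,-0.7,0,0,0,0],[0.94,-0.7,0,0,0,0]]]' && python3 -m creep '[[[0.94,-0.69,0,0,0,0],[0,0,0,0,0,0],[0,0,0,0,0,0],[0,0,0,0,0,0]]]'
python3 - <<'E'
from plates import *
s,p,d=snap('wrist','w5');print(s['tcp_pos'],s['eef_rot'])
find('blade_case','wrist',s,d,s['tcp_pos'][2]-.02,s['tcp_pos'][2]+.01)
find('case_plate','wrist',s,d)
E
```

```text
t: 22.1
tcp_pos: [0.4783, 0.0416, 0.1396]
eef_rot: [-3.141, 0.001, -1.507]
ft_force: [0.2, 0.1, -0.5]
gripper_width: 0.0297
gripper_force: 20.0
t: 22.9
tcp_pos: [0.6298, -0.1384, 0.1386]
eef_rot: [3.141, 0.0, -1.509]
ft_force: [0.1, 0.8, 0.3]
gripper_width: 0.0296
gripper_force: 20.0
t: 23.3
tcp_pos: [0.6473, -0.1593, 0.1387]
eef_rot: [3.141, 0.0, -1.509]
ft_force: [0.2, 0.2, -0.2]
gripper_width: 0.0296
gripper_force: 20.0
[ 0.64732065 -0.15934967  0.13869135] [ 3.14068482e+00  2.63904566e-04 -1.50907244e+00]
blade_case 0.95 [324. 237.] z [0.136 0.137 0.139] c [ 647.6 -160.4] size [31. 85.] long axis deg 93.8
case_plate 0.78 [324. 159.] z [0.003 0.004 0.005] c [ 645.6 -165.7] size [ 70. 109.] long axis deg 92.9
```

View pics/w5.png

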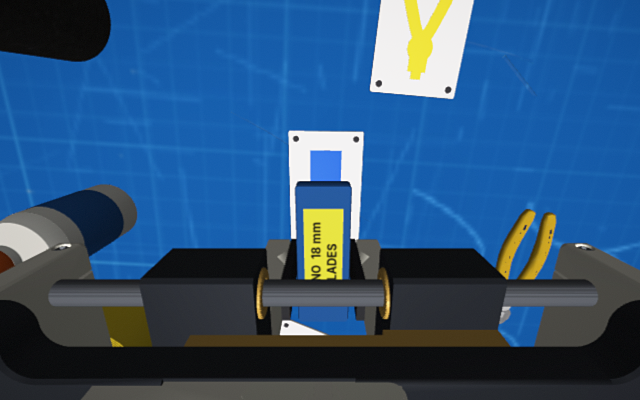

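Run:
```python
from h import *
s,p,d=snap('top')
v,u=np.nonzero(d>0);P=world('top',s,np.c_[u,v],d=d[v,u])
m=(P[:,0]>.69)&(P[:,0]<.9)&(P[:,2]>.03)&(P[:,2]<.3)&(P[:,1]<0)&(P[:,1]>-.3)
Q=P[m]
for a in np.arange(-.3,0,.05):
    q=Q[(Q[:,1]>a)&(Q[:,1]<a+.05)]
    if len(q): print(a.round(2),len(q),np.percentile(q[:,0],[0,5]).round(3),q[:,2].max().round(3))
v,u=np.nonzero((r.snapshot('wrist')[1]>0))
s,p,d=snap('wrist');v,u=np.nonzero(d>0);P=world('wrist',s,np.c_[u,v],d=d[v,u])
k=(u<140)&(v>185)&(v<240)&(P[:,2]>.02)&(P[:,2]<.3);print(P[k].min(0).round(3),P[k].max(0).round(3))
```

```text
-0.3 4 [0.898 0.898] 0.138
-0.2 2 [0.868 0.868] 0.101
-0.15 95 [0.852 0.855] 0.156
-0.05 50 [0.881 0.882] 0.062
[ 0.832 -0.158  0.02 ] [ 0.876 -0.109  0.105]
```

Clear: the glue bottle is at x≥0.83. Lower to z≈0.018, release and rise.

```bash
python3 -m creep '[[[0,0,1,0,0,0],[0,0,1,0,0,0],[0,0,1,0,0,0],[0,0,1,0,0,0],[0,0,0.6,0,0,0],[0,0,0.2,0,0,0],[0,0,0,0,0,0],[0,0,0,0,0,0]]]' && python3 -m creep '[[[0,0,0,0,0,0],[0,0,0,0,0,0],[0,0,0,0,0,0],[0,0,0,0,0,0],[0,0,0,0,0,0],[0,0,0,0,0,0]]]' 0 && python3 -m creep '[[[0,0,-1,0,0,0],[0,0,-1,0,0,0],[0,0,-1,0,0,0],[0,0,-1,0,0,0],[0,0,-1,0,0,0],[0,0,-1,0,0,0],[0,0,-1,0,0,0],[0,1,-1,0,0,0.85]]]' && python3 -m creep '[[[0,1,0,0,0,0],[0,1,0,0,0,0],[0,1,0,0,0,0],[0,1,0,0,0,0],[0,1,0,0,0,0],[0,1,0,0,0,0],[0,1,0,0,0,0],[0,0,0,0,0,0]]]'
python3 - <<'E'
from h import *
s,p,d=snap('wrist','w6');print(s['tcp_pos'],s['eef_rot'])
find('yellow_pliers','wrist',s,d,.004,.02)
s,p,d=snap('top');find('blade_case','top',s,d,.012,.03);find('yellow_pliers','top',s,d,.004,.02)
E
```

```text
t: 24.4
tcp_pos: [0.6488, -0.1597, 0.02]
eef_rot: [-3.14, -0.0, -1.509]
ft_force: [-0.8, -0.8, -0.9]
gripper_width: 0.0295
gripper_force: 20.0
t: 25.0
tcp_pos: [0.648, -0.1598, 0.0191]
eef_rot: [-3.142, 0.0, -1.509]
ft_force: [0.3, -0.2, 0.7]
gripper_width: 0.072
gripper_force: 0.0
t: 25.8
tcp_pos: [0.6244, -0.1612, 0.2194]
eef_rot: [-3.142, -0.0, -1.568]
ft_force: [0.6, -0.1, 0.1]
gripper_width: 0.0877
gripper_force: 0.0
t: 26.6
tcp_pos: [0.4454, -0.1617, 0.2195]
eef_rot: [-3.141, 0.001, -1.569]
ft_force: [0.7, 0.2, 1.1]
gripper_width: 0.0875
gripper_force: 0.0
[ 0.44540344 -0.16169631  0.21945498] [-3.14120797e+00  6.31867903e-04 -1.56896880e+00]
yellow_pliers 0.93 [320. 219.] z [0.007 0.011 0.013] c [435.7 -89.8] size [135.  45.] long axis deg 89.5
yellow_pliers 0.22 [208.  46.] z [0.004 0.004 0.006] c [ 572.3 -303.7] size [95. 75.] long axis deg 88.5
blade_case 0.77 [383. 168.] z [0.013 0.017 0.021] c [ 651.7 -160.1] size [31. 85.] long axis deg 93.2
yellow_pliers 0.45 [210. 262.] z [0.005 0.008 0.011] c [377.5 384.8] size [82. 29.] long axis deg 35.2
```

View pics/w6.png

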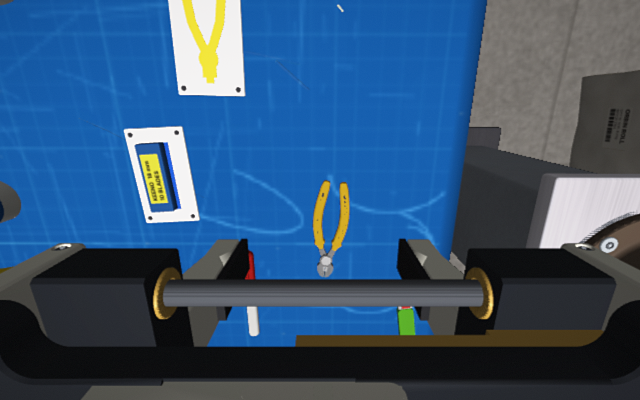

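The case lies on its rectangle, about (155,180) in the view. The yellow pliers are at (0.436, -0.090) with their axis at 89.5° and the jaws towards +y.

```bash
python3 -m creep '[[[-0.96,0.13,0,0,0,0],[-0.96,0.13,0,0,0,0],[-0.96,0.13,0,0,0,0],[0,0,1,0,0,0],[0,0,1,0,0,0],[0,0,1,0,0,0],[0,0,1,0,0,0],[0,0,1,0,0,0]]]' && python3 -m creep '[[[0,0,1,0,0,0],[0,0,1,0,0,0],[0,0,0.7,0,0,0],[0,0,0.5,0,0,0],[0,0,0,0,0,0],[0,0,0,0,0,0]]]' && python3 -m creep '[[[0,0,0,0,0,0],[0,0,0,0,0,0],[0,0,0,0,0,0],[0,0,0,0,0,0],[0,0,0,0,0,0],[0,0,0,0,0,0],[0,0,0,0,0,0],[0,0,0,0,0,0]]]' 255 20
```

```text
t: 27.65
tcp_pos: [0.4388, -0.0895, 0.0929]
eef_rot: [3.141, -0.0, -1.568]
ft_force: [0.6, 0.0, -0.3]
gripper_width: 0.0874
gripper_force: 0.0
t: 28.25
tcp_pos: [0.4384, -0.0897, 0.0135]
eef_rot: [3.14, -0.0, -1.568]
ft_force: [0.6, 0.3, -0.0]
gripper_width: 0.0876
gripper_force: 0.0
t: 29.05
tcp_pos: [0.4381, -0.0898, 0.0141]
eef_rot: [3.142, -0.0, -1.568]
ft_force: [-1.2, -0.5, 0.4]
gripper_width: 0.0433
gripper_force: 19.8
```

```bash
python3 -m creep '[[[0,0,-1,0,0,0],[0,0,-1,0,0,0],[0,0,-1,0,0,0],[0,0,-1,0,0,0],[0.99,-0.55,-1,0,0,0],[0.99,-0.55,0,0,0,0],[0.99,-0.55,0,0,0,0],[0.99,-0.55,0,0,0,0]]]' && python3 -m creep '[[[0.99,-0.55,0,0,0,0],[0.99,-0.55,0,0,0,0],[0.99,-0.55,0,0,0,0],[0.99,-0.55,0,0,0,0],[0.99,-0.55,0,0,0,0],[0.99,-0.55,0,0,0,0],[0,0,0,0,0,0],[0,0,0,0,0,0]]]'
python3 - <<'E'
from plates import *
s,p,d=snap('wrist','w7');print(s['tcp_pos'],s['eef_rot'])
find('yellow_pliers','wrist',s,d,s['tcp_pos'][2]-.03,s['tcp_pos'][2]+.01)
find('pliers_plate','wrist',s,d,.002,.01)
v,u=np.nonzero(d>0);P=world('wrist',s,np.c_[u,v],d=d[v,u]);hs=cv2.cvtColor(p,cv2.COLOR_RGB2HSV)[v,u]
k=(hs[:,0]>18)&(hs[:,0]<35)&(hs[:,1]>120)&(P[:,2]>.1)&(abs(P[:,0]-.575)<.03)
print(P[k].min(0).round(4),P[k].max(0).round(4))
E
```

```text
t: 29.85
tcp_pos: [0.4937, -0.1895, 0.1391]
eef_rot: [-3.141, 0.0, -1.568]
ft_force: [0.0, 0.8, -2.0]
gripper_width: 0.043
gripper_force: 19.8
t: 30.65
tcp_pos: [0.5756, -0.3371, 0.1378]
eef_rot: [3.14, 0.001, -1.57]
ft_force: [0.6, -0.6, -1.2]
gripper_width: 0.0435
gripper_force: 19.8
[ 0.57557252 -0.33709797  0.1378121 ] [ 3.13980348e+00  8.88769628e-04 -1.56984092e+00]
yellow_pliers 0.64 [305. 217.] z [0.131 0.135 0.136] c [ 574.5 -343.6] size [122.  46.] long axis deg 89.0
pliers_plate 0.86 [325. 165.] z [0.003 0.004 0.005] c [ 572.1 -336.4] size [159.  76.] long axis deg 88.6
[ 0.545  -0.4045  0.1261] [ 0.605  -0.3218  0.2238]
```

View pics/w7.png

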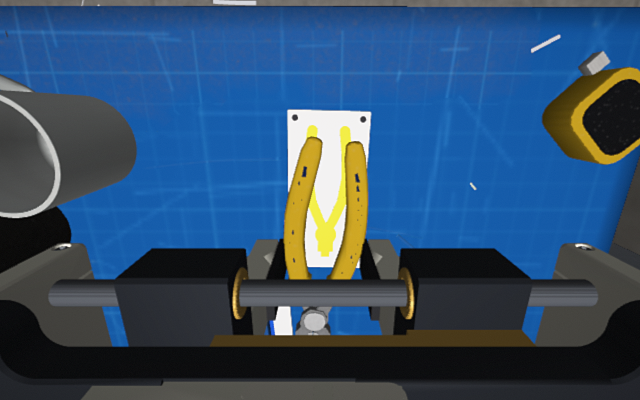

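Run:
```python
from h import *
for cam in ('wrist','top'):
    s,p,d=snap(cam);v,u=np.nonzero(d>0);P=world(cam,s,np.c_[u,v],d=d[v,u])
    k=(P[:,2]>.03)&(P[:,2]<.12)&(P[:,0]>.62)&(P[:,0]<.85)&(P[:,1]<-.28)&(P[:,1]>-.5)
    if cam=='wrist': k&=(u<140)&(v<240)
    print(cam,k.sum(),np.percentile(P[k],[0,2,100],axis=0).round(3))
```

```text
wrist 12284 [[ 0.748 -0.443  0.03 ]
 [ 0.75  -0.432  0.031]
 [ 0.848 -0.3    0.092]]
top 316 [[ 0.794 -0.444  0.035]
 [ 0.8   -0.436  0.044]
 [ 0.85  -0.28   0.12 ]]
```

Clear: the mug is at x≥0.75. Lowering to z≈0.019.

```bash
python3 -m creep '[[[0,0.05,1,0,0,0],[0,0,1,0,0,0],[0,0,1,0,0,0],[0,0,1,0,0,0],[0,0,0.6,0,0,0],[0,0,0.15,0,0,0],[0,0,0,0,0,0],[0,0,0,0,0,0]]]' && python3 -m creep '[[[0,0,0,0,0,0],[0,0,0,0,0,0],[0,0,0,0,0,0],[0,0,0,0,0,0],[0,0,0,0,0,0],[0,0,0,0,0,0]]]' 0 && python3 -m creep '[[[0,0,-1,0,0,0],[0,0,-1,0,0,0],[0,0,-1,0,0,0],[0,0,-1,0,0,0],[0,0,-1,0,0,0],[0,0,-1,0,0,0],[0,0,-1,0,0,0],[0,0,-1,0,0,0]]]' && python3 -m creep '[[[1,1,0,0,0,0],[1,1,0,0,0,0],[1,1,0,0,0,0],[1,1,0,0,0,0],[1,1,0,0,0,0],[1,1,0,0,0,0],[0,0,0,0,0,0],[0,0,0,0,0,0]]]'
python3 - <<'E'
from h import *
s,p,d=snap('top','top9')
for n,a,b in [('yellow_pliers',.006,.03),('pliers_plate',.001,.008),('blade_case',.012,.03),('black_tape',.015,.03),('ink_bottle',.105,.13),('red_marker',.0,.03)]: find(n,'top',s,d,a,b)
cv2.imwrite('pics/top9c.png',cv2.resize(p[110:330,160:500,::-1],None,fx=2.35,fy=2.35,interpolation=2))
E
```

```text
t: 31.7
tcp_pos: [0.5758, -0.3372, 0.0217]
eef_rot: [-3.14, -0.001, -1.568]
ft_force: [0.4, -0.2, -1.1]
gripper_width: 0.043
gripper_force: 19.8
t: 32.3
tcp_pos: [0.575, -0.3369, 0.0203]
eef_rot: [-3.142, -0.0, -1.569]
ft_force: [-1.1, 0.5, 0.0]
gripper_width: 0.0847
gripper_force: 0.0
t: 33.1
tcp_pos: [0.5747, -0.3368, 0.2214]
eef_rot: [3.142, 0.0, -1.569]
ft_force: [0.5, 0.1, 0.3]
gripper_width: 0.088
gripper_force: 0.0
t: 33.9
tcp_pos: [0.4246, -0.4878, 0.2202]
eef_rot: [3.142, 0.0, -1.57]
ft_force: [0.0, 0.7, -0.8]
gripper_width: 0.0879
gripper_force: 0.0
yellow_pliers 0.71 [446. 189.] z [0.011 0.015 0.019] c [ 577.5 -331.4] size [120.  41.] long axis deg 88.2
yellow_pliers 0.57 [210. 265.] z [0.006 0.009 0.012] c [375.2 383.2] size [77. 23.] long axis deg 35.6
pliers_plate 0.8 [434. 197.] z [0.002 0.004 0.007] c [ 575.3 -337.8] size [163.  73.] long axis deg 88.8
blade_case 0.84 [384. 169.] z [0.014 0.018 0.021] c [ 651.3 -159.8] size [30. 85.] long axis deg 94.4
black_tape 0.5 [313. 173.] z [0.018 0.022 0.025] c [661.   54.7] size [56. 58.] long axis deg 176.5
ink_bottle 0.79 [257. 179.] z [0.109 0.115 0.119] c [628.8 223.5] size [23. 22.] long axis deg 44.2
```

View pics/top9c.png

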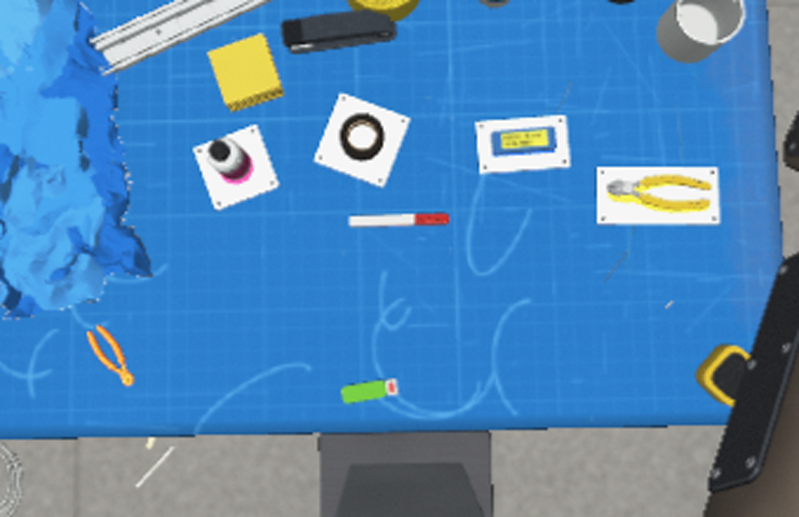

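All four things lie on their own outlines and the marker at (398,219) in the crop hasn't moved. Handing in.

```bash
python3 -c "
from rig import r
print(r.finish_job())"
```

```text
the job is handed in; nothing more can be done
None
```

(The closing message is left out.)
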